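# Find the properly filled tin by weight and show it to the inspection camera

### The arm

A 6-joint arm with a two-finger parallel gripper is mounted at the origin on the work surface. World frame = base frame: x ahead of the robot, y to its left, z up, the work surface at z = 0. Lengths are in m, angles in rad, forces in N, time in s.
With the tool pointing down it reaches from about 0.3 to 0.825 m from the base axis. Payload 5.4 kg.
Tool frame: the origin (TCP) lies midway between the tips of the shut fingers; the grasp point (between the pads) lies 19 mm behind it; z points along the fingers, y is the line along which they close (so a half turn about z gives the same grasp; the last joint's range is limited). The gripper opens to 92 mm and grips with 3 to 60 N. Pads are 20 mm wide; open, the fingers measure 128 mm over their backs; the gripper's body (75 mm by 189 mm) begins 69 mm behind the grasp point.
Start: joints at [0.932, 0.158, 1.597, -0, 1.386, -0.21], TCP at [0.239, 0.523, 0.184] pointing down, gripper open.
Joint ranges: [-2.91, 2.91], [-0.94, 2.29], [0.18, 2.7], [-1.29, 4.43], [0.17, 2.64], [-3, 3]. Speed limits (rad/s): [2.57, 2.57, 3.14, 3.14, 3.14, 3.14].

### API

Orientations are given as a unit quaternion [x, y, z, w].
In Python, from bench import env gives the robot as it stands. The module is installed in compiled form; this text tells all that it offers.
- The arm moves only by the tool apply_moves, never from a script. Its argument "plan" is a list of rows, each an object with "turn": the turn, a rotation vector about the tool's x, y, z in rad, a list of three; "dp": the shift along the tool's x, y, z in mm, a list of three; "fingers": the closure, from 0 (fully open) to 1 (shut). A call has 1 to 12 rows; each row shifts and turns the commanded pose from where the row before left it, along the tool's axes as they then stand; what a row does not reach is not made up. A row lasts 1/10 s, in which the tool goes at most 50 mm and 8.59 degrees, less where a joint would pass 70% of its speed; a pose out of reach is approached as far as the arm can. A call with a gripper value outside its range is refused whole. The fingers move at their own pace and stop on an object; "force" is the grip in N (left out, the last holds). Time passes only in rows, so rows that do not move let the fingers close. It gives the time, the measured TCP pose, the force, the opening and the grip force at its end, in the units of the state.
- env.observe(): the state, without advancing time (a new reading comes with each control period).
- env.grab_frame(name): name is "scene" or "side" or "wrist"; returns a dict with "img" (384x512x3 uint8, blue, green, red), "mtx" (3x3 intrinsics, pixels), "dist" ([k1, k2, p1, p2, k3] as OpenCV has them; the pictures are not rectified), "extrinsics" (4x4, takes a point from camera to world coordinates). Camera axes: x right, y up, looking along -z (the intrinsics and any distortion apply to the point x, -y, -z); pixel columns grow to the right and rows downward; lengths in m; the calibration is good to about 2 mm. A picture is of the moment at which its call begins. There is no depth.
- env.sign_off(): hands the job in; it is judged then, once.
The state is a dict: "time": time; "joint_positions": joint angles; "joint_vel": joint speeds; "joint_torque": joint torques, N m; "tool_pos": TCP position; "eef_rot": TCP orientation; "ft_force": force on the tool from outside, world axes, zero at the start; "torque": the same for the moment, N m; "finger_gap": opening from 0.0 (shut) to 1.0 (fully open); "gripper_force": force on a finger pad.
Only numpy, scipy, OpenCV 4.12 (cv2) and the standard library are available. Lean on these libraries where they do the work, as an engineer would, in place of code of your own. Each camera call takes 0.05 s, during which the arm holds its last target. There are 200 camera calls.

### The job

One of the two alike tins on the white tray is short-filled: as seen from the robot, lift the left one straight up about 10 cm to feel its weight and stand it back in its place on the tray, then lift the right one likewise. Then hold the heavier of the two upright and still in the air, level with the lens of the inspection camera and centred above the ring in front of it, while the lighter one stands on the tray; finish still holding the tin there. Do not tip either tin over, and leave the loose lid on the tray and the squat tin behind it where they are.

Things in the scene. Friction and masses are not known exactly. Their poses are not given: they have to be found in the camera images.
- tin_a: One of the two alike closed tins on the white tray: metal cylinder, kraft label, gold-coloured lid, 64 mm across, 110 mm high, its solid contents fitting with 2 mm of play; one weighs 0.47 to 0.61 kg, the other (short) 0.26 to 0.32 kg, and nothing outside shows which. Origin: centre of its underside; z up its axis
- tin_b: One of the two alike closed tins on the white tray: metal cylinder, kraft label, gold-coloured lid, 64 mm across, 110 mm high, its solid contents fitting with 2 mm of play; one weighs 0.47 to 0.61 kg, the other (short) 0.26 to 0.32 kg, and nothing outside shows which. Origin: centre of its underside; z up its axis
- tin_a_mid (a point): the point on that tin's axis at half its height (55 mm above its underside)
- tin_b_mid (a point): the point on that tin's axis at half its height (55 mm above its underside)
- tray: White shallow tray fixed to the table, 240 mm (x) by 300 mm (y), floor 4 mm thick, rim 12 mm high. Origin: centre of its underside on the table; y runs along its long side to the robot's left: left place at positive y, right place at negative y. The tins stand 75 to 90 mm either side of the middle, 5 to 45 mm nearer the robot than it. Turned up to 0.3 rad
- reader: Fixed inspection camera: 120 mm wide, 4 mm thick footplate with a printed black ring (80 mm across); beyond the ring a column with a grey camera head 80 mm wide, top 200 mm above the table, round black lens facing the ring. Origin: on the table at the ring's centre; x points from the ring to the camera: lens front at x = 100 mm, head back at 200 mm, footplate -60 to 210 mm. Turned up to 0.3 rad
- present (a point): The presenting point: straight above the ring's centre, at the height of the lens axis (160 mm above the table), 100 mm in front of the lens
- lid: Bystander: small loose gold-coloured lid, 44 mm across, 12 mm high, lying on the far part of the tray
- squat: Bystander: squat metal tin, 60 mm across, 40 mm high, behind the tray
Mind the look-alikes: they are no part of the job. What is shaped like the tin_a but red or turquoise is not meant. What is shaped like the tin_b but green is not meant.

How it is judged:
On the way, in this order (a step that is already met when the one before it is completed fails the run):
1. the tin in the left place is held up, its underside more than 40 mm above the table and clear of the tray, while the other stands untouched in the right place (within 20 mm of where it was) ((((height (world z) of tin_a above 0.04 m and contact force between tin_a and the fingers above 1 N and contact force between tin_a and tray below 0.05 N and angle between tin_a's own z axis and vertical below 0.35 rad) and (height (world z) of tin_b below 0.012 m and angle between tin_b's own z axis and vertical below 0.1 rad and x of tin_b in the frame of tray between -0.1 and 0.1 m and y of tin_b in the frame of tray between -0.13 and 0.13 m) and y of tin_b in the frame of tray below -0.02 m and distance of tin_b from where it was at the start of the episode below 0.02 m) or ((height (world z) of tin_b above 0.04 m and contact force between tin_b and the fingers above 1 N and contact force between tin_b and tray below 0.05 N and angle between tin_b's own z axis and vertical below 0.35 rad) and (height (world z) of tin_a below 0.012 m and angle between tin_a's own z axis and vertical below 0.1 rad and x of tin_a in the frame of tray between -0.1 and 0.1 m and y of tin_a in the frame of tray between -0.13 and 0.13 m) and y of tin_a in the frame of tray below -0.02 m and distance of tin_a from where it was at the start of the episode below 0.02 m))), for 0.3 s.
2. the first tin stands back in the left half of the tray and the other tin is held up in the same way ((((height (world z) of tin_a above 0.04 m and contact force between tin_a and the fingers above 1 N and contact force between tin_a and tray below 0.05 N and angle between tin_a's own z axis and vertical below 0.35 rad) and (height (world z) of tin_b below 0.012 m and angle between tin_b's own z axis and vertical below 0.1 rad and x of tin_b in the frame of tray between -0.1 and 0.1 m and y of tin_b in the frame of tray between -0.13 and 0.13 m) and y of tin_b in the frame of tray above 0.02 m) or ((height (world z) of tin_b above 0.04 m and contact force between tin_b and the fingers above 1 N and contact force between tin_b and tray below 0.05 N and angle between tin_b's own z axis and vertical below 0.35 rad) and (height (world z) of tin_a below 0.012 m and angle between tin_a's own z axis and vertical below 0.1 rad and x of tin_a in the frame of tray between -0.1 and 0.1 m and y of tin_a in the frame of tray between -0.13 and 0.13 m) and y of tin_a in the frame of tray above 0.02 m))), for 0.3 s.
At the end, for the whole second after the job is handed in: The heavier tin is held still by the fingers, clear of the camera and the other tin, upright within 0.17 rad, its middle within 30 mm sideways and 25 mm in height of the presenting point; the lighter tin (weighing under 3.9 N on the tray) stands at rest on the tray floor, let go (((horizontal distance between tin_a_mid and present below 0.03 m and z of tin_a_mid in the frame of present between -0.025 and 0.025 m and angle between tin_a's own z axis and vertical below 0.17 rad and linear speed of tin_a below 0.03 m/s and contact force between tin_a and the fingers above 1 N and contact force between tin_a and reader below 0.05 N and contact force between tin_a and tin_b below 0.05 N and (height (world z) of tin_b below 0.012 m and angle between tin_b's own z axis and vertical below 0.1 rad and x of tin_b in the frame of tray between -0.1 and 0.1 m and y of tin_b in the frame of tray between -0.13 and 0.13 m) and contact force between tin_b and tray below 3.9 N and contact force between tin_b and the fingers below 0.05 N and linear speed of tin_b below 0.02 m/s) or (horizontal distance between tin_b_mid and present below 0.03 m and z of tin_b_mid in the frame of present between -0.025 and 0.025 m and angle between tin_b's own z axis and vertical below 0.17 rad and linear speed of tin_b below 0.03 m/s and contact force between tin_b and the fingers above 1 N and contact force between tin_b and reader below 0.05 N and contact force between tin_b and tin_a below 0.05 N and (height (world z) of tin_a below 0.012 m and angle between tin_a's own z axis and vertical below 0.1 rad and x of tin_a in the frame of tray between -0.1 and 0.1 m and y of tin_a in the frame of tray between -0.13 and 0.13 m) and contact force between tin_a and tray below 3.9 N and contact force between tin_a and the fingers below 0.05 N and linear speed of tin_a below 0.02 m/s))); the arm keeps its last pose, push and grip.
It fails at once if a tin is tipped over (more than 0.6 rad) (angle between any of tin_a, tin_b's own z axis and vertical above 0.6 rad).
It fails at once if a bystander is shifted by more than 30 mm (distance of any of lid, squat from where it was at the start of the episode above 0.03 m).
It also fails if it takes over 67 s, if anything falls off the work surface, if the arm or the gripper's body presses on something with over 40 N, if the wrist force passes 120 N, or if a joint passes its speed limit or range.

## Working session

There is one attempt and no reset: what is moved stays moved. The work goes in short steps, Python scripts to look and compute and a tool call to move; the robot and the scene stay as the last step left them, time stands still between calls to the robot, and variables do not carry over. Pictures are saved under pics/ and viewed, at most 10 in all, crops included, and the job is handed in when it is done.

Besides the shell and the picture viewer there is one more tool, called after ">>>" as a command line: name --argument value ..., lists and objects as JSON in quotes. apply_moves: Moves the arm, as the interface text tells. Its arguments: {"type":"object","properties":{"plan":{"type":"array"},"force":{"type":"number"}},"required":["plan"]}

```bash
mkdir -p pics; cat > h.py <<'E'
import numpy as np, cv2
from bench import env
from scipy.spatial.transform import Rotation as R
def ray(f,uv):
    p=cv2.undistortPoints(np.array([[uv]],float),np.array(f["mtx"]),np.array(f["dist"]))[0,0]
    T=np.array(f["extrinsics"]); return T[:3,3],T[:3,:3]@np.array([p[0],-p[1],-1])
def onz(f,uv,z):
    o,d=ray(f,uv); return o+d*(z-o[2])/d[2]
E
python3 - <<'E'
from h import *
fs=[]
for n in("scene","side"):
    f=env.grab_frame(n); cv2.imwrite(f"pics/{n}0.png",f["img"]); print(n,np.round(f["extrinsics"],3).tolist())
s=env.observe(); print(s)
E
```

```text
scene [[-0.867, -0.352, 0.354, 0.882], [0.499, -0.632, 0.594, 0.575], [0.014, 0.691, 0.723, 0.755], [0.0, 0.0, 0.0, 1.0]]
side [[-0.966, 0.208, -0.153, 0.444], [-0.258, -0.763, 0.593, 0.658], [0.006, 0.612, 0.791, 0.897], [0.0, 0.0, 0.0, 1.0]]
{'time': 0.1, 'joint_positions': array([ 9.31885617e-01,  1.58995700e-01,  1.59807872e+00,  1.37341906e-05,
        1.38617668e+00, -2.10053227e-01]), 'joint_vel': array([ 5.42257943e-04, -2.76028297e-03, -3.81999000e-03,  7.18422190e-05,
       -1.21755940e-03, -1.11704520e-03]), 'joint_torque': array([-6.62574712e-04, -3.86497843e+01, -3.22963071e+01,  7.02682603e-02,
        3.38779588e-02, -3.02730837e-05]), 'tool_pos': array([0.23872942, 0.5224428 , 0.18282579]), 'eef_rot': array([ 2.12790451e-01,  9.77097506e-01, -7.52852608e-04, -3.47665306e-04]), 'ft_force': array([-0.4553251 ,  0.28969839,  0.55775023]), 'torque': array([-0.0101533 ,  0.04734231, -0.02835369]), 'gripper_force': 0.0, 'finger_gap': 1.0014571214890498}
```

View pics/scene0.png

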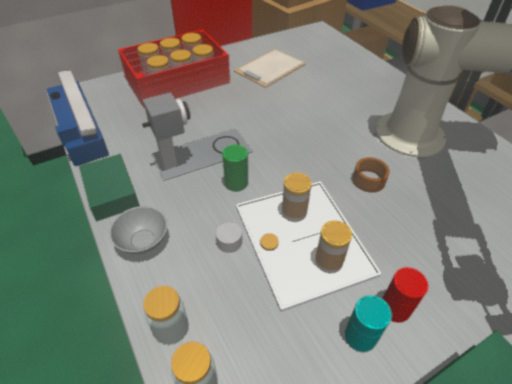

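View pics/side0.png

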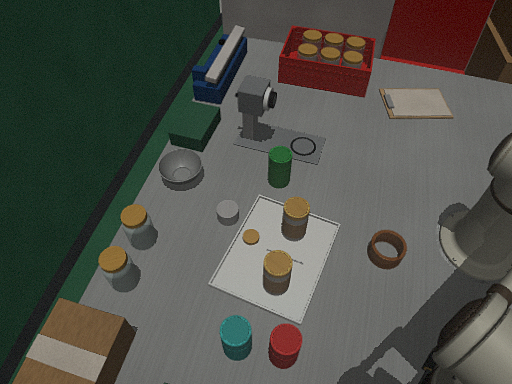

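The scene view shows the tray's two tins with lids at about (297,183) and (335,233), and the ring at (226,145). In the side view the lids are at (296,209) and (278,262), and the ring at (303,146). The green tin stands near the right tin, and the red and turquoise ones near the left tin.

```bash
cat >> h.py <<'E'
def gold(f,amin=60):
    hsv=cv2.cvtColor(f["img"],cv2.COLOR_BGR2HSV); m=cv2.inRange(hsv,(14,120,90),(30,255,255))
    m=cv2.morphologyEx(m,cv2.MORPH_OPEN,np.ones((3,3)))
    n,l,st,c=cv2.connectedComponentsWithStats(m); return [(c[i].round(1),st[i].tolist()) for i in range(1,n) if st[i][4]>amin]
E
python3 - <<'E'
from h import *
for n,rc in(("scene",(226,145)),("side",(303,146))):
    f=env.grab_frame(n); print(n)
    for c,st in gold(f): print(c,st,onz(f,c,.112).round(3))
    g=cv2.cvtColor(f["img"],cv2.COLOR_BGR2GRAY); x,y=rc
    w=g[y-16:y+17,x-20:x+21]; m=(w<np.median(w)*.7).astype(np.uint8)
    k,l,st,c=cv2.connectedComponentsWithStats(m); 
    for i in range(1,k):
        if st[i][4]>40:
            u=(x-20+st[i][0]+(st[i][2]-1)/2, y-16+st[i][1]+(st[i][3]-1)/2); print("ring",u,st[i],onz(f,u,.004).round(4))
    hsv=cv2.cvtColor(f["img"],cv2.COLOR_BGR2HSV)
    m=cv2.inRange(hsv,(20,0,0),(0,0,0)); m=((g>(200 if n=="scene" else 150))*255).astype(np.uint8)
    cs=max(cv2.findContours(m,0,2)[0],key=cv2.contourArea); q=cv2.boxPoints(cv2.minAreaRect(cs)); a=cv2.approxPolyDP(cv2.convexHull(cs),12,True)[:,0]
    print("tray",a.tolist(),[onz(f,p,.012)[:2].round(3).tolist() for p in a])
    # green tin (dark green top)
    m=cv2.inRange(hsv,(45,120,40),(75,255,255)); k,l,st,c=cv2.connectedComponentsWithStats(m)
    print("green",[(c[i].round(),st[i].tolist()) for i in range(1,k) if 200<st[i][4]<3000])
E
```

```text
scene
[294.7   4.8] [262, 0, 66, 13, 269] [-0.069 -0.777  0.112]
[197.   44.4] [182, 33, 31, 24, 400] [ 0.429 -0.645  0.112]
[169.8  43.3] [160, 38, 20, 12, 188] [ 0.51  -0.699  0.112]
[147.7  48.6] [138, 43, 20, 12, 197] [ 0.591 -0.699  0.112]
[180.2  55.2] [170, 49, 21, 13, 217] [ 0.51  -0.601  0.112]
[157.2  61. ] [147, 55, 21, 13, 229] [ 0.59  -0.601  0.112]
[297.5 182.9] [285, 173, 26, 21, 437] [0.495 0.089 0.112]
[336.1 233.6] [322, 221, 30, 27, 618] [0.505 0.249 0.112]
[268.9 241. ] [261, 234, 17, 15, 204] [0.635 0.196 0.112]
[161.1 302.7] [144, 286, 35, 34, 921] [0.871 0.217 0.112]
[190.6 362.4] [172, 342, 38, 42, 1255] [0.865 0.337 0.112]
tray [[318, 185], [380, 273], [281, 308], [237, 204]] [[0.391, 0.047], [0.428, 0.331], [0.66, 0.292], [0.61, 0.001]]
green [(array([235., 153.]), [223, 145, 24, 17, 331])]
side
[312.4  34.3] [304, 30, 18, 10, 142] [ 0.592 -0.702  0.112]
[333.9  37.6] [325, 33, 19, 10, 145] [ 0.512 -0.703  0.112]
[355.6  41.1] [347, 36, 18, 11, 144] [ 0.431 -0.703  0.112]
[307.4  48.3] [298, 43, 20, 11, 167] [ 0.593 -0.603  0.112]
[330.1  52. ] [321, 47, 19,
[... 175 characters left out ...]
 25, 21, 422] [0.87  0.215 0.112]
[250.6 235.7] [243, 229, 16, 14, 179] [0.58  0.196 0.112]
[111.7 258. ] [98, 246, 28, 25, 524] [0.864 0.336 0.112]
[277.6 262.8] [264, 250, 28, 26, 581] [0.503 0.248 0.112]
ring (np.float64(302.5), np.float64(146.0)) [  7   7  26  19 120] [ 0.5292 -0.2261  0.004 ]
tray [[340, 224], [300, 322], [209, 283], [258, 195]] [[0.376, 0.04], [0.427, 0.33], [0.658, 0.292], [0.613, 0.004]]
green [(array([13., 78.]), [0, 64, 33, 32, 203]), (array([ 11., 117.]), [0, 98, 24, 38, 225]), (array([151., 154.]), [140, 132, 24, 50, 236]), (array([280., 154.]), [269, 146, 23, 20, 315]), (array([ 25., 176.]), [13, 156, 25, 40, 202]), (array([ 91., 250.]), [74, 231, 42, 41, 233])]
```

```bash
cat >> h.py <<'E'
def go(t):
    s=env.observe(); r=R.from_quat(s["eef_rot"]); d=r.inv().apply(np.array(t)-s["tool_pos"])*1000
    print("pos",s["tool_pos"].round(4),"dp tool mm",d.round(1),"axes x",r.as_matrix()[:,0].round(3),"y",r.as_matrix()[:,1].round(3),"z",r.as_matrix()[:,2].round(3)); return d
E
python3 - <<'E'
from h import *
f=env.grab_frame("side")
for n,u,z in(("green",(280,152),.11),("turq",(236,328),.11),("red",(286,335),.11),("headtop back",(251,83),.2),("lens",(271,99),.16),("squat",(227,210),.04),
  ("plate near",(326,137),.004),("plate near2",(321,161),.004),("plate far",(235,147),.004)): print(n,onz(f,u,z).round(3))
go((.503,.249,.2))
E
```

```text
green [ 0.574 -0.082  0.11 ]
turq [0.55  0.411 0.11 ]
red [0.45  0.399 0.11 ]
headtop back [ 0.7  -0.24  0.2 ]
lens [ 0.638 -0.234  0.16 ]
squat [0.673 0.094 0.04 ]
plate near [ 0.464 -0.286  0.004]
plate near2 [ 0.463 -0.179  0.004]
plate far [ 0.732 -0.166  0.004]
pos [0.2389 0.5227 0.1832] dp tool mm [-354.  -139.1  -16.7] axes x [-0.909  0.416  0.   ] y [ 0.416  0.909 -0.001] z [-0.001 -0.001 -1.   ]
```

>>> apply_moves --plan '[{"turn": [0, 0, 0], "dp": [-25, -10, -5], "fingers": 0}, {"turn": [0, 0, 0], "dp": [-35, -14, -5], "fingers": 0}, {"turn": [0, 0, 0], "dp": [-35, -14, -5], "fingers": 0}, {"turn": [0, 0, 0], "dp": [-40, -15, -2], "fingers": 0}, {"turn": [0, 0, 0], "dp": [-40, -15, 0], "fingers": 0}, {"turn": [0, 0, 0], "dp": [-40, -15, 0], "fingers": 0}, {"turn": [0, 0, 0], "dp": [-40, -16, 0], "fingers": 0}, {"turn": [0, 0, 0], "dp": [-40, -16, 0], "fingers": 0}, {"turn": [0, 0, 0], "dp": [-35, -14, 0], "fingers": 0}, {"turn": [0, 0, 0], "dp": [-24, -10, 0], "fingers": 0}, {"turn": [0, 0, 0], "dp": [0, 0, 0], "fingers": 0}, {"turn": [0, 0, 0], "dp": [0, 0, 0], "fingers": 0}]'

```text
time: 1.45
tool_pos: [0.503, 0.2493, 0.2005]
eef_rot: [0.213, 0.977, 0.0, -0.0]
ft_force: [-0.3, 0.6, -0.5]
finger_gap: 1.001
gripper_force: 0.0
```

```bash
python3 - <<'E'
from h import *
f=env.grab_frame("wrist"); cv2.imwrite("pics/w1.png",f["img"])
for c,st in gold(f): print(c,st,onz(f,(st[0]+(st[2]-1)/2,st[1]+(st[3]-1)/2),.114).round(4))
go((.503,.249,.06)); print(env.observe()["ft_force"])
E
```

```text
[31.5 32.5] [0, 0, 51, 52, 538] [0.3039 0.1345 0.114 ]
[253.4 180.7] [219, 147, 69, 68, 3751] [0.4993 0.2482 0.114 ]
[ 98.8 237.2] [68, 208, 66, 62, 2949] [0.4908 0.0917 0.114 ]
[208.3 256.8] [193, 242, 32, 30, 764] [0.5504 0.1775 0.114 ]
[ 45.5 326.9] [40, 312, 13, 29, 161] [ 0.5531 -0.0183  0.114 ]
[ 43.5 351.7] [40, 342, 8, 19, 108] [ 0.5795 -0.0412  0.114 ]
pos [0.5026 0.2499 0.2005] dp tool mm [ -0.9  -0.7 140.5] axes x [-0.91   0.415  0.001] y [0.415 0.91  0.   ] z [-0.001  0.    -1.   ]
[0.27440995 0.52145968 0.58012984]
```

View pics/w1.png

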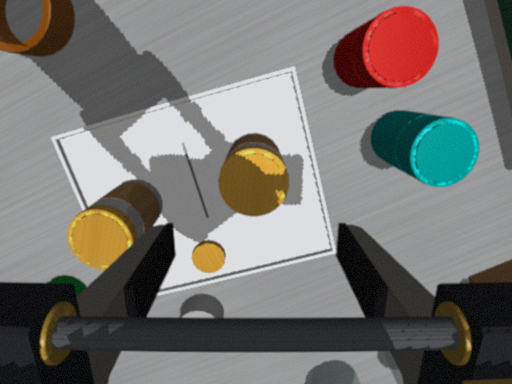

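The wrist view shows the left tin's lid at about (253,180) and the right tin's at (99,237). Both lie within 3 mm of the estimate, so I'm going down on the left one.

>>> apply_moves --plan '[{"turn": [0, 0, 0], "dp": [1, -2, 15], "fingers": 0}, {"turn": [0, 0, 0], "dp": [0, 0, 20], "fingers": 0}, {"turn": [0, 0, 0], "dp": [0, 0, 20], "fingers": 0}, {"turn": [0, 0, 0], "dp": [0, 0, 20], "fingers": 0}, {"turn": [0, 0, 0], "dp": [0, 0, 20], "fingers": 0}, {"turn": [0, 0, 0], "dp": [0, 0, 20], "fingers": 0}, {"turn": [0, 0, 0], "dp": [0, 0, 15], "fingers": 0}, {"turn": [0, 0, 0], "dp": [0, 0, 10], "fingers": 0}, {"turn": [0, 0, 0], "dp": [0, 0, 0], "fingers": 0}, {"turn": [0, 0, 0], "dp": [0, 0, 0], "fingers": 0}, {"turn": [0, 0, 0], "dp": [0, 0, 0], "fingers": 0}]'

```text
time: 2.6
tool_pos: [0.5024, 0.2482, 0.0618]
eef_rot: [0.213, 0.977, 0.0, 0.001]
ft_force: [-0.2, 0.3, 0.5]
finger_gap: 1.0
gripper_force: 0.0
```

>>> apply_moves --plan '[{"turn": [0, 0, 0], "dp": [0, 0, 0], "fingers": 0.2}, {"turn": [0, 0, 0], "dp": [0, 0, 0], "fingers": 0.25}, {"turn": [0, 0, 0], "dp": [0, 0, 0], "fingers": 0.3}, {"turn": [0, 0, 0], "dp": [0, 0, 0], "fingers": 0.4}, {"turn": [0, 0, 0], "dp": [0, 0, 0], "fingers": 0.6}, {"turn": [0, 0, 0], "dp": [0, 0, 0], "fingers": 0.6}, {"turn": [0, 0, 0], "dp": [0, 0, 0], "fingers": 0.6}, {"turn": [0, 0, 0], "dp": [0, 0, 0], "fingers": 0.6}]' --force 30

```text
time: 3.4
tool_pos: [0.5017, 0.248, 0.0609]
eef_rot: [0.213, 0.977, 0.0, 0.0]
ft_force: [-1.2, -0.2, 2.0]
finger_gap: 0.693
gripper_force: 30.0
```

>>> apply_moves --plan '[{"turn": [0, 0, 0], "dp": [0, 0, -4], "fingers": 0.6}, {"turn": [0, 0, 0], "dp": [0, 0, -8], "fingers": 0.6}, {"turn": [0, 0, 0], "dp": [0, 0, -12], "fingers": 0.6}, {"turn": [0, 0, 0], "dp": [0, 0, -15], "fingers": 0.6}, {"turn": [0, 0, 0], "dp": [0, 0, -15], "fingers": 0.6}, {"turn": [0, 0, 0], "dp": [0, 0, -15], "fingers": 0.6}, {"turn": [0, 0, 0], "dp": [0, 0, -15], "fingers": 0.6}, {"turn": [0, 0, 0], "dp": [0, 0, -10], "fingers": 0.6}, {"turn": [0, 0, 0], "dp": [0, 0, -4], "fingers": 0.6}, {"turn": [0, 0, 0], "dp": [0, 0, -2], "fingers": 0.6}, {"turn": [0, 0, 0], "dp": [0, 0, 0], "fingers": 0.6}, {"turn": [0, 0, 0], "dp": [0, 0, 0], "fingers": 0.6}]'

```text
time: 4.6
tool_pos: [0.5009, 0.2477, 0.1598]
eef_rot: [0.213, 0.977, -0.0, -0.001]
ft_force: [0.7, 0.4, -5.7]
finger_gap: 0.696
gripper_force: 30.0
```

>>> apply_moves --plan '[{"turn": [0, 0, 0], "dp": [0, 0, 0], "fingers": 0.6}, {"turn": [0, 0, 0], "dp": [0, 0, 0], "fingers": 0.6}, {"turn": [0, 0, 0], "dp": [0, 0, 0], "fingers": 0.6}, {"turn": [0, 0, 0], "dp": [0, 0, 0], "fingers": 0.6}, {"turn": [0, 0, 0], "dp": [0, 0, 0], "fingers": 0.6}]'

```text
time: 5.1
tool_pos: [0.5015, 0.2479, 0.1607]
eef_rot: [0.213, 0.977, 0.0, -0.0]
ft_force: [0.0, -0.0, -5.7]
finger_gap: 0.698
gripper_force: 30.0
```

```bash
cat > wt.py <<'E'
from h import *
import sys
F=[]
for i in range(8):
    f=env.grab_frame("side"); s=env.observe(); F.append([*s["ft_force"],s["joint_torque"][1],s["joint_torque"][2]])
F=np.array(F); print(F.mean(0).round(2),F.std(0).round(2))
cv2.imwrite("pics/"+sys.argv[1],f["img"]); print(s["tool_pos"],s["finger_gap"],s["time"],s["joint_positions"].round(3))
for c,st in gold(f): 
    if 180<c[1] and 200<c[0]<350: print(c,st,onz(f,c,.112).round(3))
E
python3 wt.py lift1.png
```

```text
[-1.100e-01  3.000e-02 -5.290e+00 -4.014e+01 -3.441e+01] [0.52 0.5  0.67 0.01 0.01]
[0.50148961 0.2479064  0.16068449] 0.6938955768502644 5.5 [ 0.243  0.136  1.668 -0.     1.338 -0.899]
```

Left tin weighs about 5.3 N, so it's probably the heavier one. Setting it back down.

>>> apply_moves --plan '[{"turn": [0, 0, 0], "dp": [0, 0, 8], "fingers": 0.6}, {"turn": [0, 0, 0], "dp": [0, 0, 14], "fingers": 0.6}, {"turn": [0, 0, 0], "dp": [0, 0, 16], "fingers": 0.6}, {"turn": [0, 0, 0], "dp": [0, 0, 16], "fingers": 0.6}, {"turn": [0, 0, 0], "dp": [0, 0, 16], "fingers": 0.6}, {"turn": [0, 0, 0], "dp": [0, 0, 12], "fingers": 0.6}, {"turn": [0, 0, 0], "dp": [0, 0, 8], "fingers": 0.6}, {"turn": [0, 0, 0], "dp": [0, 0, 5], "fingers": 0.6}, {"turn": [0, 0, 0], "dp": [0, 0, 2], "fingers": 0.6}, {"turn": [0, 0, 0], "dp": [0, 0, 1], "fingers": 0.6}, {"turn": [0, 0, 0], "dp": [0, 0, 1], "fingers": 0.6}, {"turn": [0, 0, 0], "dp": [0, 0, 0.5], "fingers": 0.6}]'

```text
time: 6.7
tool_pos: [0.5019, 0.248, 0.0617]
eef_rot: [0.213, 0.977, 0.0, 0.0]
ft_force: [1.0, -0.1, -5.2]
finger_gap: 0.698
gripper_force: 30.0
```

>>> apply_moves --plan '[{"turn": [0, 0, 0], "dp": [0, 0, 0], "fingers": 0.6}, {"turn": [0, 0, 0], "dp": [0, 0, 0], "fingers": 0.6}, {"turn": [0, 0, 0], "dp": [0, 0, 0], "fingers": 0.6}]'

```text
time: 7.0
tool_pos: [0.5016, 0.2479, 0.0614]
eef_rot: [0.213, 0.977, 0.0, 0.0]
ft_force: [0.1, 0.6, -5.4]
finger_gap: 0.693
gripper_force: 30.0
```

>>> apply_moves --plan '[{"turn": [0, 0, 0], "dp": [0, 0, 0.5], "fingers": 0.6}, {"turn": [0, 0, 0], "dp": [0, 0, 0.5], "fingers": 0.6}, {"turn": [0, 0, 0], "dp": [0, 0, 0], "fingers": 0.6}, {"turn": [0, 0, 0], "dp": [0, 0, 0], "fingers": 0.6}]'

```text
time: 7.4
tool_pos: [0.5018, 0.2479, 0.061]
eef_rot: [0.213, 0.977, 0.0, 0.0]
ft_force: [-2.4, -1.2, 2.3]
finger_gap: 0.697
gripper_force: 30.0
```

Contact. I'll release gently and rise.

>>> apply_moves --plan '[{"turn": [0, 0, 0], "dp": [0, 0, 0], "fingers": 0.28}, {"turn": [0, 0, 0], "dp": [0, 0, 0], "fingers": 0.24}, {"turn": [0, 0, 0], "dp": [0, 0, 0], "fingers": 0.15}, {"turn": [0, 0, 0], "dp": [0, 0, 0], "fingers": 0}, {"turn": [0, 0, 0], "dp": [0, 0, 0], "fingers": 0}, {"turn": [0, 0, 0], "dp": [0, 0, -10], "fingers": 0}, {"turn": [0, 0, 0], "dp": [0, 0, -20], "fingers": 0}, {"turn": [0, 0, 0], "dp": [0, 0, -25], "fingers": 0}, {"turn": [0, 0, 0], "dp": [0, 0, -30], "fingers": 0}, {"turn": [0, 0, 0], "dp": [0, 0, -30], "fingers": 0}, {"turn": [0, 0, 0], "dp": [0, 0, -20], "fingers": 0}, {"turn": [0, 0, 0], "dp": [0, 0, -5], "fingers": 0}]'

```text
time: 8.6
tool_pos: [0.5033, 0.2484, 0.2041]
eef_rot: [0.213, 0.977, 0.001, 0.003]
ft_force: [0.2, 0.6, -0.6]
finger_gap: 0.997
gripper_force: 0.0
```

```bash
python3 - <<'E'
from h import *
for n in("side","scene"):
    f=env.grab_frame(n)
    for c,st in gold(f): 
        if 160<c[1]<290 and 220<c[0]<350: print(n,c,st,onz(f,c,.112).round(3))
go((.493,.0895,.2)); print(env.observe()["ft_force"],env.observe()["finger_gap"])
E
```

```text
side [305.7 209.6] [302, 203, 8, 14, 71] [0.471 0.09  0.112]
side [282.8 270.4] [275, 266, 17, 10, 121] [0.488 0.263 0.112]
scene [297.4 183.1] [285, 173, 26, 22, 446] [0.495 0.09  0.112]
scene [336.4 234. ] [322, 222, 30, 25, 587] [0.505 0.25  0.112]
scene [269.  241.1] [261, 234, 17, 15, 206] [0.635 0.197 0.112]
pos [0.502  0.248  0.2011] dp tool mm [ -57.7 -147.9    1. ] axes x [-0.909  0.416 -0.001] y [0.416 0.909 0.001] z [ 0.002  0.    -1.   ]
[ 0.25089626 -0.6088492  -0.29359676] 1.0003770949257187
```

>>> apply_moves --plan '[{"turn": [0, 0, 0], "dp": [-5, -13, 0], "fingers": 0}, {"turn": [0, 0, 0], "dp": [-10, -26, 0], "fingers": 0}, {"turn": [0, 0, 0], "dp": [-12, -31, 0], "fingers": 0}, {"turn": [0, 0, 0], "dp": [-12, -31, 0], "fingers": 0}, {"turn": [0, 0, 0], "dp": [-10, -26, 0], "fingers": 0}, {"turn": [0, 0, 0], "dp": [-6.5, -16, 0], "fingers": 0}, {"turn": [0, 0, 0], "dp": [-2, -6, 0], "fingers": 0}, {"turn": [0, 0, 0], "dp": [0, 0, 0], "fingers": 0}, {"turn": [0, 0, 0], "dp": [0, 0, 0], "fingers": 0}]'

```text
time: 9.6
tool_pos: [0.4914, 0.0889, 0.1996]
eef_rot: [0.213, 0.977, 0.0, -0.001]
ft_force: [-0.1, -0.3, 0.4]
finger_gap: 1.001
gripper_force: 0.0
```

```bash
python3 - <<'E'
from h import *
f=env.grab_frame("wrist"); cv2.imwrite("pics/w2.png",f["img"])
for c,st in gold(f): print(c,st,onz(f,(st[0]+(st[2]-1)/2,st[1]+(st[3]-1)/2),.114).round(4))
go((.492,.088,.06))
E
```

```text
[426.7 119.5] [391, 83, 73, 74, 4257] [0.5    0.2464 0.114 ]
[256.1 182.1] [222, 148, 69, 68, 3720] [0.4894 0.0899 0.114 ]
[325.6 217.1] [309, 201, 34, 33, 844] [0.5471 0.1343 0.114 ]
[ 44.4 336.6] [40, 314, 12, 45, 237] [ 0.552  -0.1862  0.114 ]
[467.2 335. ] [464, 329, 8, 12, 61] [0.7377 0.2256 0.114 ]
pos [0.4915 0.0891 0.1998] dp tool mm [ -1.   -0.8 139.8] axes x [-0.91   0.415  0.001] y [ 0.415  0.91  -0.   ] z [-0.001  0.    -1.   ]
```

Centred within 2 mm. Going down.

>>> apply_moves --plan '[{"turn": [0, 0, 0], "dp": [0, 0, 15], "fingers": 0}, {"turn": [0, 0, 0], "dp": [0, 0, 20], "fingers": 0}, {"turn": [0, 0, 0], "dp": [0, 0, 20], "fingers": 0}, {"turn": [0, 0, 0], "dp": [0, 0, 20], "fingers": 0}, {"turn": [0, 0, 0], "dp": [0, 0, 20], "fingers": 0}, {"turn": [0, 0, 0], "dp": [0, 0, 20], "fingers": 0}, {"turn": [0, 0, 0], "dp": [0, 0, 15], "fingers": 0}, {"turn": [0, 0, 0], "dp": [0, 0, 9], "fingers": 0}, {"turn": [0, 0, 0], "dp": [0, 0, 0], "fingers": 0}, {"turn": [0, 0, 0], "dp": [0, 0, 0], "fingers": 0}, {"turn": [0, 0, 0], "dp": [0, 0, 0], "fingers": 0}]'

```text
time: 10.75
tool_pos: [0.4928, 0.0886, 0.0623]
eef_rot: [0.213, 0.977, 0.0, 0.001]
ft_force: [-0.1, 0.2, 0.2]
finger_gap: 0.998
gripper_force: 0.0
```

>>> apply_moves --plan '[{"turn": [0, 0, 0], "dp": [0, 0, 0], "fingers": 0.2}, {"turn": [0, 0, 0], "dp": [0, 0, 0], "fingers": 0.25}, {"turn": [0, 0, 0], "dp": [0, 0, 0], "fingers": 0.3}, {"turn": [0, 0, 0], "dp": [0, 0, 0], "fingers": 0.4}, {"turn": [0, 0, 0], "dp": [0, 0, 0], "fingers": 0.6}, {"turn": [0, 0, 0], "dp": [0, 0, 0], "fingers": 0.6}, {"turn": [0, 0, 0], "dp": [0, 0, 0], "fingers": 0.6}, {"turn": [0, 0, 0], "dp": [0, 0, 0], "fingers": 0.6}]' --force 30

```text
time: 11.55
tool_pos: [0.4921, 0.0886, 0.0614]
eef_rot: [0.213, 0.977, 0.0, 0.0]
ft_force: [0.6, 1.7, 1.5]
finger_gap: 0.683
gripper_force: 30.0
```

>>> apply_moves --plan '[{"turn": [0, 0, 0], "dp": [0, 0, -4], "fingers": 0.6}, {"turn": [0, 0, 0], "dp": [0, 0, -8], "fingers": 0.6}, {"turn": [0, 0, 0], "dp": [0, 0, -12], "fingers": 0.6}, {"turn": [0, 0, 0], "dp": [0, 0, -15], "fingers": 0.6}, {"turn": [0, 0, 0], "dp": [0, 0, -15], "fingers": 0.6}, {"turn": [0, 0, 0], "dp": [0, 0, -15], "fingers": 0.6}, {"turn": [0, 0, 0], "dp": [0, 0, -15], "fingers": 0.6}, {"turn": [0, 0, 0], "dp": [0, 0, -10], "fingers": 0.6}, {"turn": [0, 0, 0], "dp": [0, 0, -4], "fingers": 0.6}, {"turn": [0, 0, 0], "dp": [0, 0, -2], "fingers": 0.6}, {"turn": [0, 0, 0], "dp": [0, 0, 0], "fingers": 0.6}, {"turn": [0, 0, 0], "dp": [0, 0, 0], "fingers": 0.6}]'

```text
time: 12.75
tool_pos: [0.4913, 0.0885, 0.1604]
eef_rot: [0.213, 0.977, -0.0, -0.001]
ft_force: [-0.5, -0.1, -3.2]
finger_gap: 0.68
gripper_force: 30.0
```

```bash
python3 wt.py lift2.png
```

```text
[ -0.3   -0.07  -2.8  -32.25 -33.05] [0.26 0.57 0.29 0.08 0.06]
[0.49179105 0.08850624 0.16109396] 0.6798014266418133 13.15 [-0.064 -0.02   1.831 -0.     1.331 -1.206]
[250.6 235.7] [243, 229, 16, 14, 179] [0.58  0.196 0.112]
[277.7 262.5] [264, 250, 28, 26, 573] [0.503 0.247 0.112]
```

Right tin weighs about 2.8 N against 5.3 N for the left, so the left is heavier. Putting the right one back.

>>> apply_moves --plan '[{"turn": [0, 0, 0], "dp": [0, 0, 8], "fingers": 0.6}, {"turn": [0, 0, 0], "dp": [0, 0, 14], "fingers": 0.6}, {"turn": [0, 0, 0], "dp": [0, 0, 16], "fingers": 0.6}, {"turn": [0, 0, 0], "dp": [0, 0, 16], "fingers": 0.6}, {"turn": [0, 0, 0], "dp": [0, 0, 16], "fingers": 0.6}, {"turn": [0, 0, 0], "dp": [0, 0, 12], "fingers": 0.6}, {"turn": [0, 0, 0], "dp": [0, 0, 8], "fingers": 0.6}, {"turn": [0, 0, 0], "dp": [0, 0, 5], "fingers": 0.6}, {"turn": [0, 0, 0], "dp": [0, 0, 2], "fingers": 0.6}, {"turn": [0, 0, 0], "dp": [0, 0, 2], "fingers": 0.6}, {"turn": [0, 0, 0], "dp": [0, 0, 0.5], "fingers": 0.6}, {"turn": [0, 0, 0], "dp": [0, 0, 0], "fingers": 0.6}]'

```text
time: 14.35
tool_pos: [0.4922, 0.0885, 0.0621]
eef_rot: [0.213, 0.977, 0.0, 0.0]
ft_force: [-0.6, 0.2, -2.8]
finger_gap: 0.677
gripper_force: 30.0
```

>>> apply_moves --plan '[{"turn": [0, 0, 0], "dp": [0, 0, 0.5], "fingers": 0.6}, {"turn": [0, 0, 0], "dp": [0, 0, 0], "fingers": 0.6}, {"turn": [0, 0, 0], "dp": [0, 0, 0], "fingers": 0.6}]'

```text
time: 14.65
tool_pos: [0.4921, 0.0885, 0.0614]
eef_rot: [0.213, 0.977, 0.0, 0.0]
ft_force: [0.5, 0.2, -2.1]
finger_gap: 0.681
gripper_force: 30.0
```

>>> apply_moves --plan '[{"turn": [0, 0, 0], "dp": [0, 0, 0.5], "fingers": 0.6}, {"turn": [0, 0, 0], "dp": [0, 0, 0], "fingers": 0.6}, {"turn": [0, 0, 0], "dp": [0, 0, 0], "fingers": 0.6}]'

```text
time: 14.95
tool_pos: [0.4923, 0.0885, 0.0613]
eef_rot: [0.213, 0.977, 0.0, 0.0]
ft_force: [-0.6, 0.3, 2.9]
finger_gap: 0.685
gripper_force: 30.0
```

>>> apply_moves --plan '[{"turn": [0, 0, 0], "dp": [0, 0, 0], "fingers": 0.29}, {"turn": [0, 0, 0], "dp": [0, 0, 0], "fingers": 0.24}, {"turn": [0, 0, 0], "dp": [0, 0, 0], "fingers": 0.15}, {"turn": [0, 0, 0], "dp": [0, 0, 0], "fingers": 0}, {"turn": [0, 0, 0], "dp": [0, 0, 0], "fingers": 0}, {"turn": [0, 0, 0], "dp": [0, 0, -10], "fingers": 0}, {"turn": [0, 0, 0], "dp": [0, 0, -20], "fingers": 0}, {"turn": [0, 0, 0], "dp": [0, 0, -25], "fingers": 0}, {"turn": [0, 0, 0], "dp": [0, 0, -30], "fingers": 0}, {"turn": [0, 0, 0], "dp": [0, 0, -30], "fingers": 0}, {"turn": [0, 0, 0], "dp": [0, 0, -20], "fingers": 0}, {"turn": [0, 0, 0], "dp": [0, 0, -5], "fingers": 0}]'

```text
time: 16.15
tool_pos: [0.4937, 0.0884, 0.2043]
eef_rot: [0.213, 0.977, 0.0, 0.003]
ft_force: [0.7, -0.6, 0.4]
finger_gap: 0.998
gripper_force: 0.0
```

>>> apply_moves --plan '[{"turn": [0, 0, 0], "dp": [5, 13, 0], "fingers": 0}, {"turn": [0, 0, 0], "dp": [10, 26, 0], "fingers": 0}, {"turn": [0, 0, 0], "dp": [12, 31, 0], "fingers": 0}, {"turn": [0, 0, 0], "dp": [12, 31, 0], "fingers": 0}, {"turn": [0, 0, 0], "dp": [10, 26, 0], "fingers": 0}, {"turn": [0, 0, 0], "dp": [6.5, 16, 0], "fingers": 0}, {"turn": [0, 0, 0], "dp": [2, 6, 0], "fingers": 0}, {"turn": [0, 0, 0], "dp": [0, 0, 0], "fingers": 0}, {"turn": [0, 0, 0], "dp": [0, 0, 0], "fingers": 0}]'

```text
time: 17.05
tool_pos: [0.5011, 0.2474, 0.1999]
eef_rot: [0.213, 0.977, -0.0, -0.001]
ft_force: [-0.6, -0.1, -0.2]
finger_gap: 0.999
gripper_force: 0.0
```

```bash
python3 - <<'E'
from h import *
for n in("side","scene"):
    f=env.grab_frame(n)
    for c,st in gold(f): 
        if 160<c[1]<290 and 220<c[0]<350: print(n,c,st,onz(f,c,.112).round(3))
f=env.grab_frame("wrist"); cv2.imwrite("pics/w3.png",f["img"])
for c,st in gold(f): print(c,st,onz(f,(st[0]+(st[2]-1)/2,st[1]+(st[3]-1)/2),.114).round(4))
go((.5017,.248,.061))
E
```

```text
side [282.6 270.6] [275, 266, 17, 10, 117] [0.489 0.264 0.112]
scene [297.3 183.1] [285, 173, 26, 22, 444] [0.496 0.09  0.112]
scene [336.3 234.1] [322, 222, 30, 26, 597] [0.506 0.25  0.112]
scene [269.1 241.1] [261, 234, 17, 15, 206] [0.635 0.197 0.112]
[33. 33.] [0, 0, 54, 53, 582] [0.3032 0.1332 0.114 ]
[256.2 181.3] [222, 148, 69, 68, 3732] [0.4997 0.248  0.114 ]
[100.7 237.3] [70, 209, 66, 61, 2852] [0.4905 0.0909 0.114 ]
[210.3 257. ] [195, 243, 32, 30, 770] [0.5507 0.1765 0.114 ]
[ 44.6 336.4] [40, 312, 13, 48, 270] [ 0.5619 -0.0283  0.114 ]
pos [0.5015 0.2472 0.2006] dp tool mm [  0.2   0.9 139.6] axes x [-0.909  0.417  0.   ] y [ 0.417  0.909 -0.   ] z [-0. -0. -1.]
```

View pics/w3.png

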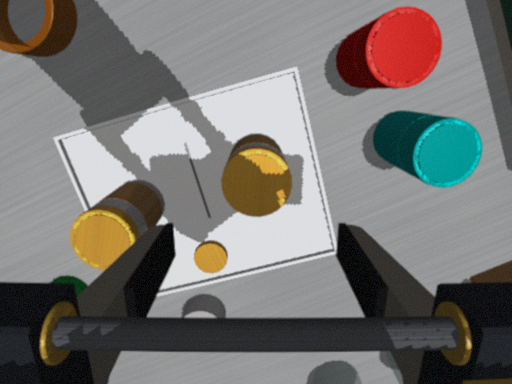

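Both tins stand in place; the left one is under the gripper at about (256,181). Gripping it, lifting and carrying it to the ring.

>>> apply_moves --plan '[{"turn": [0, 0, 0], "dp": [0, 1, 15], "fingers": 0}, {"turn": [0, 0, 0], "dp": [0, 0, 20], "fingers": 0}, {"turn": [0, 0, 0], "dp": [0, 0, 20], "fingers": 0}, {"turn": [0, 0, 0], "dp": [0, 0, 20], "fingers": 0}, {"turn": [0, 0, 0], "dp": [0, 0, 20], "fingers": 0}, {"turn": [0, 0, 0], "dp": [0, 0, 20], "fingers": 0}, {"turn": [0, 0, 0], "dp": [0, 0, 15], "fingers": 0}, {"turn": [0, 0, 0], "dp": [0, 0, 9], "fingers": 0}, {"turn": [0, 0, 0], "dp": [0, 0, 0], "fingers": 0}, {"turn": [0, 0, 0], "dp": [0, 0, 0], "fingers": 0}, {"turn": [0, 0, 0], "dp": [0, 0, 0], "fingers": 0}]'

```text
time: 18.3
tool_pos: [0.5029, 0.2491, 0.0628]
eef_rot: [0.213, 0.977, 0.0, 0.001]
ft_force: [0.0, -0.7, -1.1]
finger_gap: 0.999
gripper_force: 0.0
```

>>> apply_moves --plan '[{"turn": [0, 0, 0], "dp": [0, 0, 0], "fingers": 0.2}, {"turn": [0, 0, 0], "dp": [0, 0, 0], "fingers": 0.25}, {"turn": [0, 0, 0], "dp": [0, 0, 0], "fingers": 0.3}, {"turn": [0, 0, 0], "dp": [0, 0, 0], "fingers": 0.4}, {"turn": [0, 0, 0], "dp": [0, 0, 0], "fingers": 0.6}, {"turn": [0, 0, 0], "dp": [0, 0, 0], "fingers": 0.6}, {"turn": [0, 0, 0], "dp": [0, 0, 0], "fingers": 0.6}, {"turn": [0, 0, 0], "dp": [0, 0, 0], "fingers": 0.6}]' --force 35

```text
time: 19.1
tool_pos: [0.502, 0.2486, 0.0619]
eef_rot: [0.213, 0.977, -0.0, 0.0]
ft_force: [-1.5, -4.2, 3.5]
finger_gap: 0.692
gripper_force: 35.0
```

>>> apply_moves --plan '[{"turn": [0, 0, 0], "dp": [0, 0, -5], "fingers": 0.6}, {"turn": [0, 0, 0], "dp": [0, 0, -10], "fingers": 0.6}, {"turn": [0, 0, 0], "dp": [0, 0, -15], "fingers": 0.6}, {"turn": [0, 0, 0], "dp": [0, 0, -20], "fingers": 0.6}, {"turn": [0, 0, 0], "dp": [0, 0, -20], "fingers": 0.6}, {"turn": [0, 0, 0], "dp": [0, 0, -20], "fingers": 0.6}, {"turn": [0, 0, 0], "dp": [0, 0, -20], "fingers": 0.6}, {"turn": [0, 0, 0], "dp": [0, 0, -20], "fingers": 0.6}, {"turn": [0, 0, 0], "dp": [0, 0, -15], "fingers": 0.6}, {"turn": [0, 0, 0], "dp": [0, 0, -10], "fingers": 0.6}, {"turn": [0, 0, 0], "dp": [0, 0, -5], "fingers": 0.6}, {"turn": [0, 0, 0], "dp": [0, 0, 0], "fingers": 0.6}]'

```text
time: 20.3
tool_pos: [0.5021, 0.2489, 0.222]
eef_rot: [0.213, 0.977, 0.0, 0.0]
ft_force: [-0.5, -0.2, -5.5]
finger_gap: 0.693
gripper_force: 35.0
```

```bash
python3 -c "
from h import *
go((.528,-.2265,.22)); print(env.observe()['ft_force'])"
```

```text
pos [0.5021 0.2489 0.222 ] dp tool mm [-221.2 -421.6    2. ] axes x [-0.909  0.416 -0.   ] y [0.416 0.909 0.   ] z [ 0.001  0.    -1.   ]
[-0.51661214 -0.18254833 -5.45781234]
```

>>> apply_moves --plan '[{"turn": [0, 0, 0], "dp": [-3, -6, 0], "fingers": 0.6}, {"turn": [0, 0, 0], "dp": [-6, -12, 0], "fingers": 0.6}, {"turn": [0, 0, 0], "dp": [-10, -18, 0], "fingers": 0.6}, {"turn": [0, 0, 0], "dp": [-12, -23, 0], "fingers": 0.6}, {"turn": [0, 0, 0], "dp": [-13, -25, 0], "fingers": 0.6}, {"turn": [0, 0, 0], "dp": [-13, -25, 0], "fingers": 0.6}, {"turn": [0, 0, 0], "dp": [-13, -25, 0], "fingers": 0.6}, {"turn": [0, 0, 0], "dp": [-13, -25, 0], "fingers": 0.6}, {"turn": [0, 0, 0], "dp": [-13, -25, 0], "fingers": 0.6}, {"turn": [0, 0, 0], "dp": [-13, -25, 0], "fingers": 0.6}, {"turn": [0, 0, 0], "dp": [-13, -25, 0], "fingers": 0.6}, {"turn": [0, 0, 0], "dp": [-13, -25, 0], "fingers": 0.6}]'

```text
time: 21.5
tool_pos: [0.516, -0.0449, 0.221]
eef_rot: [0.213, 0.977, -0.0, -0.001]
ft_force: [1.1, 0.3, -5.5]
finger_gap: 0.693
gripper_force: 35.0
```

>>> apply_moves --plan '[{"turn": [0, 0, 0], "dp": [-13, -25, 0], "fingers": 0.6}, {"turn": [0, 0, 0], "dp": [-13, -25, 0], "fingers": 0.6}, {"turn": [0, 0, 0], "dp": [-13, -25, 0], "fingers": 0.6}, {"turn": [0, 0, 0], "dp": [-13, -25, 0], "fingers": 0.6}, {"turn": [0, 0, 0], "dp": [-12, -23, 0], "fingers": 0.6}, {"turn": [0, 0, 0], "dp": [-11, -20, 0], "fingers": 0.6}, {"turn": [0, 0, 0], "dp": [-7, -13, 0], "fingers": 0.6}, {"turn": [0, 0, 0], "dp": [-3, -6, 0], "fingers": 0.6}, {"turn": [0, 0, 0], "dp": [0, 0, 0], "fingers": 0.6}, {"turn": [0, 0, 0], "dp": [0, 0, 0], "fingers": 0.6}, {"turn": [0, 0, 0], "dp": [0, 0, 0], "fingers": 0.6}]'

```text
time: 22.6
tool_pos: [0.527, -0.2245, 0.2217]
eef_rot: [0.212, 0.977, 0.0, -0.0]
ft_force: [0.7, 0.3, -5.4]
finger_gap: 0.695
gripper_force: 35.0
```

```bash
python3 -c "
from h import *
go((.528,-.2265,.162)); print(env.observe()['ft_force'])"
```

```text
pos [ 0.527  -0.2245  0.2217] dp tool mm [-1.8 -1.4 59.7] axes x [-0.91   0.415  0.   ] y [0.415 0.91  0.   ] z [-0.  0. -1.]
[ 0.71463851  0.26677924 -5.40931455]
```

>>> apply_moves --plan '[{"turn": [0, 0, 0], "dp": [-1, -1, 5], "fingers": 0.6}, {"turn": [0, 0, 0], "dp": [-1, -1, 10], "fingers": 0.6}, {"turn": [0, 0, 0], "dp": [0, 0, 12], "fingers": 0.6}, {"turn": [0, 0, 0], "dp": [0, 0, 12], "fingers": 0.6}, {"turn": [0, 0, 0], "dp": [0, 0, 11], "fingers": 0.6}, {"turn": [0, 0, 0], "dp": [0, 0, 6], "fingers": 0.6}, {"turn": [0, 0, 0], "dp": [0, 0, 3], "fingers": 0.6}, {"turn": [0, 0, 0], "dp": [0, 0, 0], "fingers": 0.6}, {"turn": [0, 0, 0], "dp": [0, 0, 0], "fingers": 0.6}, {"turn": [0, 0, 0], "dp": [0, 0, 0], "fingers": 0.6}, {"turn": [0, 0, 0], "dp": [0, 0, 0], "fingers": 0.6}]'

```text
time: 23.7
tool_pos: [0.5283, -0.2284, 0.1633]
eef_rot: [0.213, 0.977, -0.0, 0.001]
ft_force: [-0.1, -0.6, -4.0]
finger_gap: 0.694
gripper_force: 35.0
```

```bash
python3 -c "
from h import *
f=env.grab_frame('scene'); g=env.grab_frame('side')
cv2.imwrite('pics/end.png',f['img'])
for n,f in(('scene',f),('side',g)):
  for c,st in gold(f):
    if c[1]>65: print(n,c,st,onz(f,c,.112).round(3),onz(f,c,.212).round(3))
s=env.observe();print(s['tool_pos'],s['ft_force'],s['finger_gap'],s['time'])"
```

```text
scene [297.4 182.9] [285, 173, 26, 21, 435] [0.495 0.089 0.112] [0.555 0.165 0.212]
scene [268.9 241.1] [261, 234, 17, 15, 202] [0.636 0.197 0.112] [0.674 0.255 0.212]
scene [161.1 302.8] [144, 286, 35, 34, 923] [0.871 0.217 0.112] [0.872 0.273 0.212]
scene [190.6 362.3] [172, 342, 38, 42, 1255] [0.865 0.337 0.112] [0.868 0.374 0.212]
side [296.3 206.9] [284, 197, 26, 21, 423] [0.494 0.088 0.112] [0.488 0.161 0.212]
side [132.7 214.8] [121, 205, 25, 21, 424] [0.87  0.215 0.112] [0.816 0.272 0.212]
side [250.6 235.7] [243, 229, 16, 14, 179] [0.58  0.196 0.112] [0.562 0.255 0.212]
side [111.9 258. ] [99, 246, 27, 25, 524] [0.864 0.336 0.112] [0.811 0.377 0.212]
[ 0.52810009 -0.22829713  0.16303638] [ 0.59366791 -0.72493551 -4.89253604] 0.6925831401340393 23.8
```

View pics/end.png

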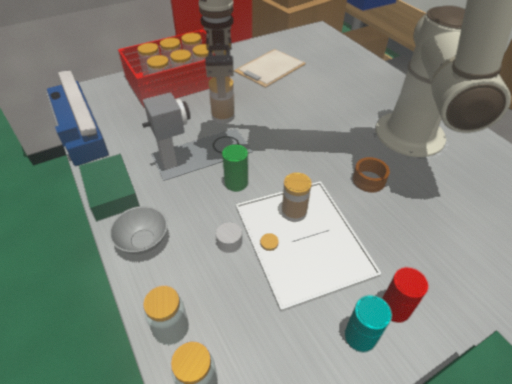

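The final view shows the heavy tin held upright in front of the lens at about (222,100). The light tin stands on the tray at (297,195), and the lid and squat tin haven't moved. Handing in.

```bash
python3 -c "
from h import *
print(env.sign_off())"
```

```text
the job is handed in; nothing more can be done
None
```

I handed the job in at about 24 s with the heavier tin (the left one, about 5.3 N against 2.8 N for the right) held upright above the ring at lens height; the lighter tin is back in its place on the tray, and no verdict was returned.

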